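# Click the deep socket onto the torque wrench

### The arm

A 6-joint arm with a two-finger parallel gripper is mounted at the origin on the work surface. World frame = base frame: x ahead of the robot, y to its left, z up, the work surface at z = 0. Lengths are in m, angles in rad, forces in N, time in s.
With the tool pointing down it reaches from about 0.35 to 0.775 m from the base axis. Payload 5.5 kg.
Tool frame: the origin (TCP) lies where the fingers leave the gripper's body, on its centre line; the fingertips stand env.tip_reach ahead of it and the grasp point (between the pads) lies 54 mm ahead of it (env.tip_reach is the distance from the TCP to the fingertips, in m); z points along the fingers, y is the line along which they close (so a half turn about z gives the same grasp; the last joint's range is limited). The gripper opens to 85 mm and grips with 20 to 120 N. Pads are 22 mm wide; open, the fingers measure 114 mm over their backs; the gripper's body (76 mm by 85 mm) begins 54 mm behind the grasp point. The pads swing forward as they close: fully open they stand 13 mm farther back than shut.
Start: joints at [-0.14, 0.313, 0.046, 1.304, 0, 1.431], TCP at [0.575, -0, 0.304] pointing down, gripper open.
Joint ranges: [-2.76, 2.76], [-0.86, 1.69], [-1.03, 1.26], [-2.2, 2.34], [-1.47, 1.5], [-3.14, 3.14]. Speed limits (rad/s): [2.57, 2.57, 3.14, 3.14, 3.14, 3.14].

### API

Orientations are given as a unit quaternion [w, x, y, z].
In Python, from workcell import status, optics, hand_in, env gives the robot as it stands.
- The arm moves only by the shell command python3 -m handwheel 'ROWS' [FORCE]. ROWS is a JSON object whose one key "deltas" holds a list of rows, each a list of 5 numbers: the opening, from -1 (shut) to 1 (fully open), then the shift along the tool's x, y, z in units of 40 mm (1.0 is 40 mm), then the turn about the tool's z in units of 10 degrees (1.0 is 10 degrees). In form: {"deltas": [[jaw, x, y, z, roll], ...]}. A call has 1 to 20 rows; each row shifts and turns the commanded pose from where the row before left it, along the tool's axes as they then stand; what a row does not reach is not made up. A row lasts 1/8 s, in which the tool goes at most 62.5 mm and 10.7 degrees, less where a joint would pass 70% of its speed; a pose out of reach is approached as far as the arm can. A call is refused whole if a number of a shift passes 1 or a number of a turn 1, either way. A call with a gripper value outside its range is refused whole. The fingers move at their own pace and stop on an object; FORCE is the grip in N (left out, the last holds). Time passes only in rows, so rows that do not move let the fingers close. It gives the time, the measured TCP pose, the force, the opening and the grip force at its end, in the units of the state.
- status.get_state(): the state, without advancing time (a new reading comes with each control period).
- optics.read_camera(name): name is "scene" or "side" or "wrist"; returns a dict with "frame" (400x640x3 uint8, red, green, blue), "depth" (400x640 float32, m along the optical axis (not along the pixel's ray), 0 where there is no reading), "vfov" (degrees; the focal length in pixels is half the picture's height over the tangent of half this angle, whatever the lens; pixels are square), "cx", "cy" (the principal point, pixels), "origin" and "attitude" of the camera in the world. Camera axes: x right, y down, z forward; pixel columns grow to the right and rows downward; lengths in m; the calibration is good to about 2 mm. The wrist camera is an equidistant fisheye: a pixel r from the principal point sees the ray r / f radians off the axis. A picture is of the moment at which its call begins.
- hand_in(): hands the job in; it is judged then, once.
The state is a dict: "clock": time; "joint_pos": joint angles; "qvel": joint speeds; "tau": joint torques, N m; "tcp_pos": TCP position; "orientation": TCP orientation; "wrist_force": force on the tool from outside, world axes, zero at the start; "ft_torque": the same for the moment, N m; "finger_gap": finger opening in m; "grip_force": force on a finger pad.
Only numpy, scipy, OpenCV 4.12 (cv2) and the standard library are available. Lean on these libraries where they do the work, as an engineer would, in place of code of your own. Each camera call takes 0.05 s, during which the arm holds its last target. There are 200 camera calls.

### The job

Get the torque wrench ready for the jacking bolts: take the long (deep) socket off its tray peg and fit it, square hole down, on the wrench's upright square drive. Turn it under light pressure until it finds the square, push it down until the spring ball clicks and it sits fully home on the ratchet head, and let go. Never force it (a push of 25 N is plenty), and leave the other sockets and the loose wheel parts where they are.

Things in the scene. Friction and masses are not known exactly. Their poses are not given: they have to be found in the camera images.
- deep_socket: Long chromed 17 mm socket, 24 mm in diameter, 77 mm tall, 0.16 to 0.26 kg, upright over a tray peg, square hole down, hex up. Origin: centre of its underside, z up, x and y square to the hole's sides. The hole: 13.5 mm square, 17 mm deep, a 0.7 mm bevel round the mouth, and a groove for the spring ball in all four sides, 4 to 10 mm above the underside, so any of four quarter turns fits.
- short_socket: A standard-length 17 mm socket, 24 mm in diameter and 38 mm tall, on another tray peg; leave it. Origin: centre of its underside, z up.
- wide_socket: A standard-length 22 mm socket, 30 mm in diameter and 42 mm tall, on another tray peg; leave it. Origin: centre of its underside, z up.
- socket_tray: Black tray fixed to the bench, 62 x 185 mm, 12 mm high, with three upright pegs 9 mm in diameter and 12 mm tall in a row along its y axis, 55 mm apart, the middle one at its origin (centre of its underside). Which socket stands on which peg varies; they stand on the tray's top face.
- torque_wrench: Torque wrench 0.4 m long, strapped drive-up in a cradle fixed to the bench (base plate 70 mm wide). Origin: on the bench, straight under the square drive's axis; y points from the round ratchet head (42 mm in diameter) along the handle, whose axis lies 44 mm above the bench.
- drive_seat (a point): Point on the drive's axis at the flat face of the ratchet head, 60 mm above the bench, on which the socket's underside rests when fully home (z up). It is fixed to the wrench: its turn says nothing of the square's. The wrench may take 50 N at most, side forces between socket and square included.
- drive_ball (a joint): Spring ball, 7 mm in diameter, in one face of the square drive, 7 mm above the seat; the socket meets it with its underside 9 to 10 mm above the seat. Value in m: 0 = fully out, 2.2 mm proud; 1.2 to 2 mm while the socket's wall presses it in; back to about 0 as it clicks into the groove in the last 3 mm of the push. Some 4 N per mm; pushing past it takes about 6 to 15 N.
- housing_cover: Olive drab aluminium housing cover, a flanged dish 144 mm across, with two zinc-plated jacking bolts standing in its flange, 42 mm tall over all; loose, to be left. Origin: centre of its underside.
- shaft_collar: Bronze shaft collar, a ring 52 mm across and 15 mm tall, lying flat; loose, to be left. Origin: centre of its underside.
- bearing_shield: Translucent orange bearing shield, a flat ring 80 mm across and 4 mm thick; loose, to be left. Origin: centre of its underside.
- drive_tip (a point): Top of the square drive, 15 mm above the seat. The square is 12.7 mm, its tip bevelled by 0.5 mm. It was left turned in the ratchet (drag 0.12 N m), out of line with the handle by an unmeasured angle: look, or turn the socket, resting on it at about 5 N, through up to a quarter turn. Misaligned, its underside stays 12 to 15 mm above the seat; within about 4 degrees it drops on, to the ball.
Mind the look-alikes: they are no part of the job. Leave any orange or pink look-alike of the deep_socket alone.

How it is judged:
By the outcome, as a careful person would: the job done as asked, in the order asked, and still so for the second after the job is handed in, with the robot touching nothing.
It also fails if it takes over 48 s, if anything falls off the work surface, if the arm or the gripper's body presses on something with over 40 N, if the wrist force passes 120 N, or if a joint passes its speed limit or range.

## Working session

There is one attempt and no reset: what is moved stays moved. The work goes in short steps, Python scripts to look and compute and a shell command to move; the robot and the scene stay as the last step left them, time stands still between calls to the robot, and variables do not carry over. Pictures are saved under pics/ and viewed, at most 10 in all, crops included, and the job is handed in when it is done.

```bash
mkdir -p pics; ls; cat > h.py <<'E'
import numpy as np, cv2
from workcell import status, optics, env
from scipy.spatial.transform import Rotation as R
def cam(n):
    c=optics.read_camera(n); c['name']=n
    c['f']=200/np.tan(np.radians(c['vfov'])/2); 
    a=np.array(c['attitude'],float)
    c['R']=a if a.shape==(3,3) else R.from_quat(a[[1,2,3,0]]).as_matrix()
    return c
def world(c,u=None,v=None):
    if u is None: u,v=np.meshgrid(np.arange(640),np.arange(400))
    u=np.asarray(u);v=np.asarray(v)
    d=c['depth'][v.astype(int),u.astype(int)]
    x=(u-c['cx'])/c['f'];y=(v-c['cy'])/c['f']
    if c['name']=='wrist':
        r=np.hypot(x,y)+1e-9; k=np.tan(r)/r; x=x*k;y=y*k
    p=np.stack([x*d,y*d,d],-1)
    return p@c['R'].T+np.array(c['origin'])
def save(c,n,box=None,s=1):
    im=c['frame'][:,:,::-1]
    if box: im=im[box[1]:box[3],box[0]:box[2]]
    cv2.imwrite('pics/'+n,cv2.resize(im,None,fx=s,fy=s,interpolation=cv2.INTER_CUBIC))
E
python3 - <<'E'
from h import *
s=status.get_state(); print({k:np.round(v,3).tolist() for k,v in s.items()}, env.tip_reach)
ims=[]
for n in ['scene','side','wrist']:
    c=cam(n); save(c,n+'0.png'); np.savez('/tmp/'+n,**{k:v for k,v in c.items()}); print(n,c['f'],c['cx'],c['cy'],c['origin'],c['R'].round(3).tolist())
E
```

```text
pics
{'clock': 0.0, 'joint_pos': [-0.14, 0.314, 0.045, 1.304, 0.0, 1.431], 'qvel': [0.0, 0.001, 0.001, 0.002, 0.002, -0.0], 'tau': [-0.003, -48.063, 29.853, 0.02, -0.0, -0.0], 'tcp_pos': [0.575, 0.0, 0.303], 'orientation': [-0.001, 0.707, 0.707, -0.001], 'wrist_force': [-0.009, -0.072, -0.239], 'ft_torque': [0.03, -0.002, -0.018], 'grip_force': 0.0, 'finger_gap': 0.085} 0.0726
scene 397.8086789640036 321.2373825960612 200.9483958925302 [1.37143001 0.08736745 0.57564695] [[-0.263, 0.526, -0.809], [0.965, 0.126, -0.232], [-0.021, -0.841, -0.54]]
side 378.9979231812191 324.4829804624677 193.73831980885558 [ 0.24876582 -0.73965201  0.5096226 ] [[0.862, -0.258, 0.436], [-0.506, -0.471, 0.722], [0.019, -0.843, -0.537]]
wrist 309.70691628693146 317.0479942308613 203.1441058814224 [0.57405523 0.06931034 0.37391454] [[1.0, 0.002, -0.001], [0.002, -0.962, -0.272], [-0.002, 0.272, -0.962]]
```

View pics/scene0.png

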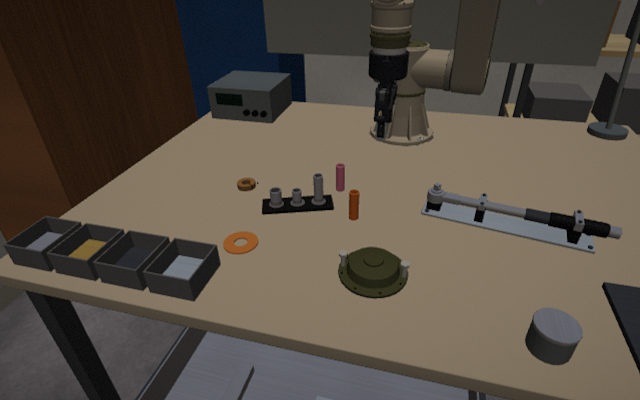

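View pics/wrist0.png

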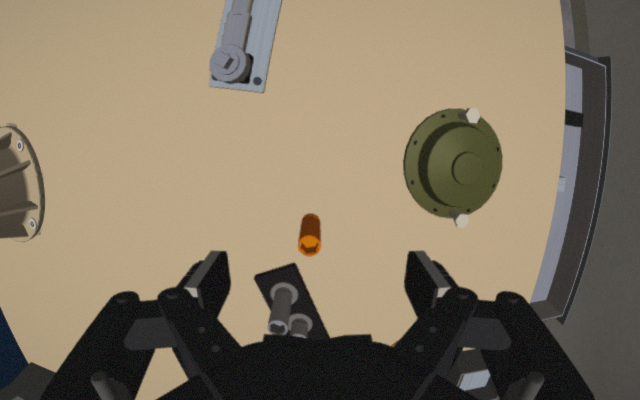

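View pics/side0.png

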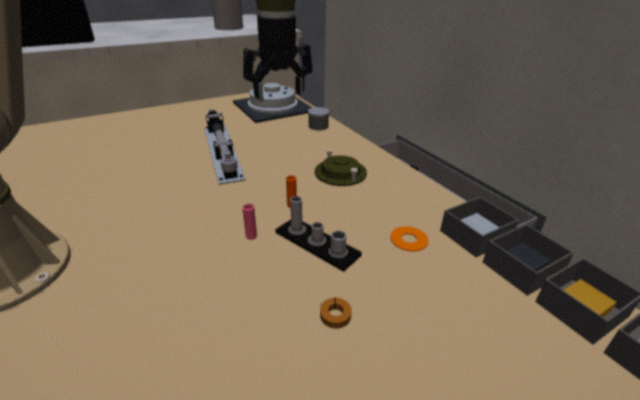

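The wrist view shows the drive at (231,63), the deep socket at (280,310) on the tray's end peg nearest the wrench, and the orange look-alike at (310,235). The scene view has the deep socket at (318,188), the pink and orange look-alikes at (340,177) and (354,205), and the drive at (437,190). The side view agrees, with the socket at (297,213) and the ratchet head at (229,163).

```bash
python3 - <<'E'
from h import *
from scipy.optimize import least_squares
boxes={'scene':((300,160,335,212),(415,175,455,215)),'side':((280,190,312,236),(210,145,245,180)),'wrist':((262,275,300,340),(200,35,260,95))}
for n,(b1,b2) in boxes.items():
    c=dict(np.load(f'/tmp/{n}.npz',allow_pickle=True)); c={k:(v.item() if v.shape==() else v) for k,v in c.items()}
    P=world(c); 
    def sub(b):
        q=P[b[1]:b[3],b[0]:b[2]].reshape(-1,3); return q[c['depth'][b[1]:b[3],b[0]:b[2]].ravel()>0]
    q=sub(b1); w=q[(q[:,2]>.03)&(q[:,2]<.084)]; 
    fit=lambda w,r:least_squares(lambda p:np.hypot(*(w[:,:2]-p).T)-r,w[:,:2].mean(0)+0.3*(w[:,:2].mean(0)-np.array(c['origin'])[:2])*.03,loss='soft_l1',f_scale=.001).x
    print(n,'sock zmax',np.percentile(q[:,2],99).round(4),'wall fit',fit(w,.012).round(4),len(w))
    t=q[q[:,2]>.085]; print('  top mean',t.mean(0).round(4),len(t),(np.ptp(t,0)).round(3))
    q=sub(b2); t=q[(q[:,2]>.067)]; print('  tip',len(t), (t.mean(0).round(4),np.ptp(t,0).round(4)) if len(t) else '')
    t=q[(q[:,2]>.056)&(q[:,2]<.064)]; print('  head face mean',t.mean(0).round(4),np.ptp(t,0).round(3))
    w=q[(q[:,2]>.03)&(q[:,2]<.055)]; print('  headwall', fit(w,.021).round(4),len(w))
    g=P[...,2]; m=(abs(g-.012)<.003)&(c['frame'].max(-1)<60); yy=P[m]; yy=yy[(abs(yy[:,0]-.6)<.25)&(yy[:,1]<.05)&(yy[:,1]>-.4)]
    if len(yy)>20: print('  tray',cv2.minAreaRect(yy[:,:2].astype(np.float32)*1000))
    save(c,n+'_drive.png',b2,10)
E
```

```text
scene sock zmax 0.0881 wall fit [ 0.5268 -0.1627] 183
  top mean [ 0.5287 -0.1614  0.0881] 38 [0.025 0.022 0.007]
  tip 32 (array([0.4823, 0.1302, 0.0731]), array([0.0171, 0.0151, 0.0081]))
  head face mean [0.4864 0.1299 0.0591] [0.031 0.034 0.008]
  headwall [0.4813 0.1388] 255
  tray ((664.0645751953125, -174.26632690429688), (449.31280517578125, 371.0086364746094), 89.75735473632812)
side sock zmax 0.0897 wall fit [ 0.5297 -0.1614] 320
  top mean [ 0.5283 -0.1632  0.0883] 63 [0.023 0.025 0.006]
  tip 29 (array([0.4819, 0.1278, 0.0728]), array([0.0157, 0.0146, 0.0094]))
  head face mean [0.4824 0.1334 0.0588] [0.041 0.114 0.008]
  headwall [0.4829 0.1447] 274
  tray ((638.1262817382812, -173.68809509277344), (449.0096435546875, 347.7803039550781), 89.03410339355469)
wrist sock zmax 0.3061 wall fit [ 0.5279 -0.1621] 671
  top mean [ 0.5454 -0.076   0.1955] 338 [0.053 0.184 0.222]
  tip 190 (array([0.4813, 0.1305, 0.0747]), array([0.0168, 0.0164, 0.0106]))
  head face mean [0.4818 0.1297 0.0585] [0.039 0.047 0.008]
  headwall [0.4814 0.1346] 487
  tray ((661.016845703125, -140.18850708007812), (340.8276672363281, 367.3302917480469), 5.962308406829834)
```

View pics/wrist_drive.png

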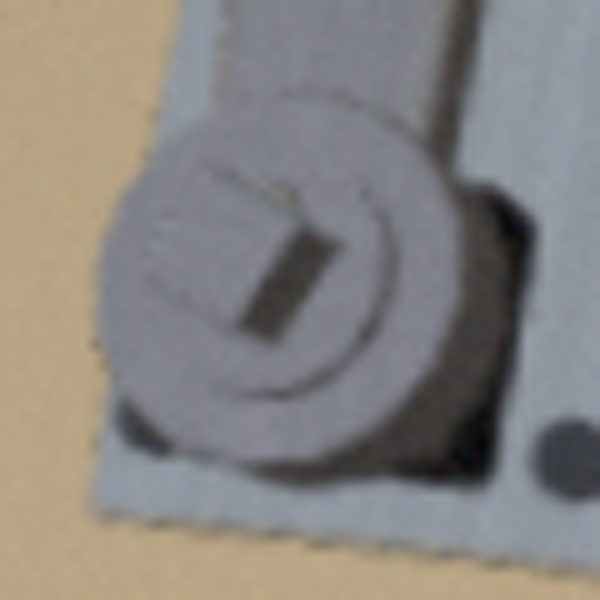

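The crop (10x, offset 200,35) shows the square's top with corners near (205,165), (305,235), (245,330) and (150,275). Its sides lie at roughly -32/58 deg in world, and all three cameras put the drive near (0.482, 0.130). Next I check clearances around the socket.

```bash
python3 - <<'E'
from h import *
for n in ['scene','side']:
    c=dict(np.load(f'/tmp/{n}.npz',allow_pickle=True)); c={k:(v.item() if v.shape==() else v) for k,v in c.items()}
    P=world(c); hsv=cv2.cvtColor(c['frame'],cv2.COLOR_RGB2HSV)
    near=(abs(P[...,0]-.55)<.2)&(abs(P[...,1]+.15)<.2)&(P[...,2]>.02)&(P[...,2]<.1)
    k,l,st,ce=cv2.connectedComponentsWithStats(near.astype(np.uint8))
    for i in range(1,k):
        if st[i,4]>40:
            q=P[l==i]; t=q[q[:,2]>q[:,2].max()-.008]; print(n,ce[i].round(),np.median(c['frame'][l==i],0),'top',t.mean(0).round(3),np.ptp(t,0).round(3))
E
```

```text
scene [340. 174.] [94. 49. 57.] top [ 0.44  -0.124  0.076] [0.03  0.023 0.008]
scene [318. 186.] [68. 64. 62.] top [ 0.529 -0.161  0.088] [0.025 0.022 0.008]
scene [276. 195.] [66. 63. 62.] top [ 0.567 -0.265  0.052] [0.031 0.029 0.008]
scene [297. 194.] [68. 64. 63.] top [ 0.549 -0.215  0.048] [0.023 0.026 0.008]
scene [354. 201.] [94. 44. 16.] top [ 0.566 -0.061  0.075] [0.024 0.023 0.008]
scene [373. 253.] [49. 50. 29.] top [0.742 0.016 0.039] [0.024 0.049 0.008]
side [336. 168.] [49. 49. 21.] top [0.742 0.    0.04 ] [0.019 0.088 0.008]
side [294. 202.] [77.5 58.  54. ] top [ 0.528 -0.164  0.087] [0.023 0.025 0.008]
side [249. 218.] [105.  44.  55.] top [ 0.44  -0.126  0.075] [0.023 0.024 0.008]
side [317. 231.] [67. 61. 59.] top [ 0.549 -0.216  0.049] [0.024 0.024 0.008]
side [338. 242.] [65. 60. 59.] top [ 0.567 -0.267  0.053] [0.029 0.031 0.008]
```

```bash
python3 -m handwheel '{"deltas": [[1,-0.675,-0.196,0.4,0],[1,-0.675,-0.196,0.4,0],[1,-0.675,-0.196,0.4,0],[1,-0.675,-0.196,0.4,0],[1,-0.675,-0.196,0.4,0],[1,-0.675,-0.196,0.4,0],[1,0,0,0,0],[1,0,0,0,0]]}' 40
python3 - <<'E'
from h import *
c=cam('wrist');save(c,'w1.png'); np.savez('/tmp/w1',**c); P=world(c)
s=status.get_state(); print(s['tcp_pos'],s['orientation'])
m=(P[...,2]>.03)&(P[...,2]<.0925)&(np.hypot(P[...,0]-.528,P[...,1]+.162)<.03)
t=P[m&(P[...,2]>.086)];print(len(t),t.mean(0),np.ptp(t,0),cv2.minEnclosingCircle(t[:,:2].astype(np.float32)))
E
```

```text
clock: 1.15
tcp_pos: [0.5281, -0.1617, 0.2081]
orientation: [-0.0, 0.707, 0.707, 0.0]
wrist_force: [0.0, -0.2, 1.0]
finger_gap: 0.0853
grip_force: 0.0
[ 0.5283934  -0.16150488  0.20843059] [2.65226808e-04 7.06907834e-01 7.07305567e-01 2.79646051e-04]
520 [ 0.52729317 -0.16136107  0.08893227] [0.02365759 0.02480369 0.00524503] ((0.5271378755569458, -0.16188177466392517), 0.012482010759413242)
```

View pics/w1.png

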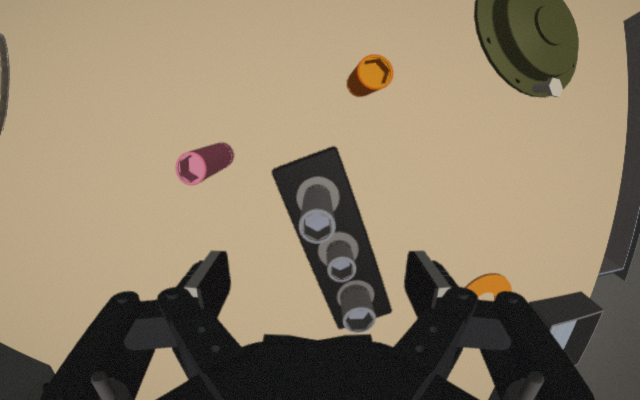

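The socket's hex top is centred between the fingers at (317,225), measured at (0.527, -0.162), with its top at 0.089 as expected. Descend and grip.

```bash
python3 -m handwheel '{"deltas": [[1,0,0,0.6,0],[1,0,0,0.6,0],[1,0,0,0.5,0],[1,0,0,0.4,0],[0.3,0,0,0.05,0],[-0.2,0,0,0,0],[-1,0,0,0,0],[-1,0,0,0,0],[-1,0,0,0,0],[-1,0,0,0,0],[-1,0,0,0,0]]}' 50
```

```text
clock: 2.58
tcp_pos: [0.5286, -0.1623, 0.1228]
orientation: [0.001, 0.707, 0.707, 0.0]
wrist_force: [-0.3, 0.3, 5.8]
finger_gap: 0.0232
grip_force: 49.1
```

```bash
python3 -m handwheel '{"deltas": [[-1,0,0,-0.3,0],[-1,0,0,-0.5,0],[-1,0,0,-0.6,0],[-1,0,0,-0.6,0],[-1,0,0,-0.45,0],[-1,0.61,-0.098,0,0],[-1,0.61,-0.098,0,0],[-1,0.61,-0.098,0,0],[-1,0.61,-0.098,0,0],[-1,0.61,-0.098,0,0],[-1,0.61,-0.098,0,0],[-1,0.61,-0.098,0,0],[-1,0.61,-0.098,0,0],[-1,0.61,-0.098,0,0],[-1,0.61,-0.098,0,0],[-1,0.61,-0.098,0,0],[-1,0.61,-0.098,0,0],[-1,0,0,0,0],[-1,0,0,0,0]]}'
python3 - <<'E'
from h import *
from scipy.optimize import least_squares
s=status.get_state(); tc=np.array(s['tcp_pos']); print(tc,s['orientation'],s['wrist_force'],s['finger_gap'])
ims=[]
for n in ['wrist','side','scene']:
    c=cam(n);np.savez('/tmp/b'+n,**c); P=world(c); h=np.hypot(P[...,0]-tc[0],P[...,1]-tc[1])
    # socket lower part
    m=(h<.02)&(P[...,2]>.112)&(P[...,2]<.145); w=P[m]
    if len(w)>15:
        f=least_squares(lambda p:np.hypot(*(w[:,:2]-p).T)-.012,w[:,:2].mean(0)+.012*np.sign(w[:,:2].mean(0)-c['origin'][:2]),loss='soft_l1',f_scale=.001).x
        print(n,'socket',len(w),f,w[:,2].min())
    t=P[(h<.02)&(P[...,2]>.069)&(P[...,2]<.08)]; print('  tip',len(t),t.mean(0) if len(t) else '',np.ptp(t,0) if len(t) else '')
    v,u=np.where((h<.04)&(P[...,2]<.16)&(P[...,2]>.05)); print('  px',u.mean(),v.mean())
    cx,cy=int(u.mean()),int(v.mean()); im=c['frame'][max(0,cy-50):cy+50,max(0,cx-40):cx+40,::-1]; ims.append(cv2.resize(im,(260,325),interpolation=cv2.INTER_CUBIC))
cv2.imwrite('pics/b.png',np.hstack(ims))
E
```

```text
clock: 4.95
tcp_pos: [0.4808, 0.1305, 0.22]
orientation: [0.0, 0.707, 0.707, -0.0]
wrist_force: [-0.4, -0.1, -1.8]
finger_gap: 0.0232
grip_force: 49.0
[0.48083631 0.13046533 0.21995607] [ 1.02071014e-04  7.07055096e-01  7.07158410e-01 -2.52125314e-04] [-0.41408953 -0.13683281 -1.79113558] 0.023210296283876306
wrist socket 764 [0.47996594 0.13080171] 0.11201437701385786
  tip 226 [0.48049471 0.13473487 0.07437935] [0.0179359  0.01040991 0.00883255]
  px 318.07921529674695 207.76285075738764
side socket 128 [0.48223212 0.13050705] 0.1121747489489488
  tip 26 [0.48148455 0.12741129 0.07372393] [0.01487541 0.01340399 0.00773962]
  px 226.05208333333334 142.96354166666666
scene socket 124 [0.47936267 0.12972064] 0.11242469664906185
  tip 29 [0.48199084 0.12987126 0.07349407] [0.01908396 0.01496184 0.00676392]
  px 439.27435897435896 179.44102564102565
```

View pics/b.png

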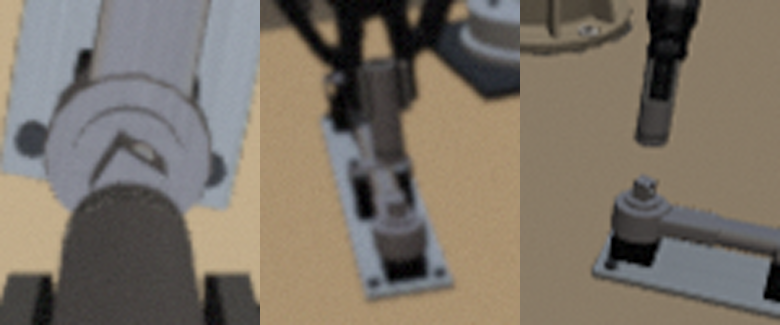

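```bash
cat > lat.py <<'E'
from h import *
def run(pre,zb,tipref=None):
    A=[];B=[];out={}
    for n in ['wrist','side','scene']:
        c=dict(np.load(f'/tmp/{pre}{n}.npz',allow_pickle=True)); c={k:(v.item() if v.shape==() else v) for k,v in c.items()}
        P=world(c); h=np.hypot(P[...,0]-.481,P[...,1]-.130)
        def lateral(m):
            m=cv2.morphologyEx(m.astype(np.uint8),cv2.MORPH_OPEN,np.ones((2,2)))
            L=[]
            for v in np.unique(np.where(m)[0]):
                us=np.where(m[v])[0]; L.append(((us.min()+us.max())/2,v,np.ptp(us)+1))
            L=np.array(L); L=L[L[:,2]>=.8*np.median(L[:,2])]
            x=(L[:,0]-c['cx'])/c['f'];y=(L[:,1]-c['cy'])/c['f']
            if n=='wrist': r=np.hypot(x,y)+1e-9;k=np.tan(r)/r;x=x*k;y=y*k
            ray=np.stack([x,y,x*0+1],-1)@c['R'].T
            nn=np.cross(ray,[0,0,1]); nn/=np.linalg.norm(nn,axis=1)[:,None]
            n0=nn.mean(0); n0/=np.linalg.norm(n0)
            o=np.array(c['origin']); p=np.array([.4815,.130,0])
            return n0, np.median(nn@(o-p)), np.std(nn@(o-p)), len(L)   # offset of axis from p along n
        s=lateral((h<.02)&(P[...,2]>zb+.003)&(P[...,2]<zb+.032)) if zb else None
        t=lateral((h<.018)&(P[...,2]>.066)&(P[...,2]<.079))
        print(pre,n,'n',t[0][:2].round(2),'sock mm',(s[1]*1e3).round(2) if s else '','sd',(s[2]*1e3).round(2) if s else '','tip mm',(t[1]*1e3).round(2),'sd',(t[2]*1e3).round(2),s and s[3],t[3])
E
python3 - <<'E'
import lat
lat.run('',0); lat.run('b',.1095)
E
```

```text
wrist n [0.55 0.83] sock mm  sd  tip mm 0.65 sd 2.97 None 11
 side n [ 0.97 -0.26] sock mm  sd  tip mm 3.03 sd 1.2 None 5
 scene n [0.05 1.  ] sock mm  sd  tip mm 2.66 sd 1.37 None 5
b wrist n [-1.   -0.02] sock mm 1.0 sd 0.14 tip mm -0.02 sd 0.85 19 10
b side n [ 0.97 -0.26] sock mm 2.83 sd 0.99 tip mm 3.03 sd 0.87 10 5
b scene n [0.05 1.  ] sock mm 2.53 sd 0.52 tip mm 2.84 sd 0.88 10 4
```

```bash
python3 -m handwheel '{"deltas": [[-1,0.005,0.018,0.3,0],[-1,0,0,0.3,0],[-1,0,0,0.15,0],[-1,0,0,0.05,0],[-1,0,0,0,0],[-1,0,0,0,0]]}'; python3 -m handwheel '{"deltas": [[-1,0,0,0.025,0],[-1,0,0,0.025,0],[-1,0,0,0,0]]}'; python3 -m handwheel '{"deltas": [[-1,0,0,0.025,0],[-1,0,0,0,0]]}'
```

```text
clock: 5.85
tcp_pos: [0.4819, 0.131, 0.1882]
orientation: [0.0, 0.707, 0.707, 0.0]
wrist_force: [0.5, 0.6, -2.6]
finger_gap: 0.0228
grip_force: 49.1
clock: 6.22
tcp_pos: [0.4816, 0.131, 0.1859]
orientation: [0.0, 0.707, 0.707, 0.0]
wrist_force: [0.1, 0.4, -1.2]
finger_gap: 0.023
grip_force: 49.1
clock: 6.48
tcp_pos: [0.4817, 0.131, 0.1849]
orientation: [0.0, 0.707, 0.707, -0.0]
wrist_force: [-0.5, 0.8, 0.0]
finger_gap: 0.0229
grip_force: 49.1
```

```bash
python3 -m handwheel '{"deltas": [[-1,0,0,0.025,0],[-1,0,0,0,0]]}'; python3 -m handwheel '{"deltas": [[-1,0,0,0.025,0],[-1,0,0,0,0]]}'
```

```text
clock: 6.72
tcp_pos: [0.4816, 0.1309, 0.184]
orientation: [0.0, 0.707, 0.707, -0.0]
wrist_force: [-0.9, -0.4, 0.6]
finger_gap: 0.0231
grip_force: 49.4
clock: 6.98
tcp_pos: [0.4813, 0.1309, 0.1825]
orientation: [-0.0, 0.707, 0.707, -0.0]
wrist_force: [-1.5, -1.5, -0.7]
finger_gap: 0.0226
grip_force: 49.2
```

```bash
python3 -m handwheel '{"deltas": [[-1,0,0,0.025,0],[-1,0,0,0,0]]}'; python3 -m handwheel '{"deltas": [[-1,0,0,0.025,0],[-1,0,0,0,0]]}';
```

```text
clock: 7.22
tcp_pos: [0.4813, 0.1309, 0.1816]
orientation: [-0.0, 0.707, 0.707, -0.0]
wrist_force: [-2.1, -0.3, -2.0]
finger_gap: 0.023
grip_force: 49.2
clock: 7.48
tcp_pos: [0.4813, 0.1309, 0.1807]
orientation: [-0.0, 0.707, 0.707, -0.0]
wrist_force: [-2.4, -2.0, -0.5]
finger_gap: 0.0229
grip_force: 49.2
```

```bash
python3 - <<'E'
from h import *
ims=[]
for n,(cx,cy) in {'wrist':(317,215),'side':(226,155),'scene':(439,187)}.items():
    c=cam(n);np.savez('/tmp/d'+n,**c); P=world(c); h=np.hypot(P[...,0]-.4815,P[...,1]-.130)
    t=P[h<.0135]; t=t[(t[:,2]>.05)&(t[:,2]<.11)]; print(n,np.percentile(t[:,2],[1,5,10]) if len(t) else 0)
    im=c['frame'][cy-35:cy+35,cx-30:cx+30,::-1]; ims.append(cv2.resize(im,(260,304),interpolation=cv2.INTER_CUBIC))
cv2.imwrite('pics/d.png',np.hstack(ims)); s=status.get_state(); print(s['wrist_force'],s['ft_torque'],s['joint_pos'])
E
```

```text
wrist [0.05647466 0.0594667  0.06030307]
side [0.05635246 0.05809093 0.06059553]
scene [0.05542058 0.05682315 0.05914981]
[-2.2883623  -0.36636234 -1.24851822] [-0.24554139  0.72622692  0.00648835] [ 1.04568174e-01  2.42514767e-01 -3.64010290e-01  9.64979055e-01
 -7.04863850e-05  1.67538147e+00]
```

View pics/d.png

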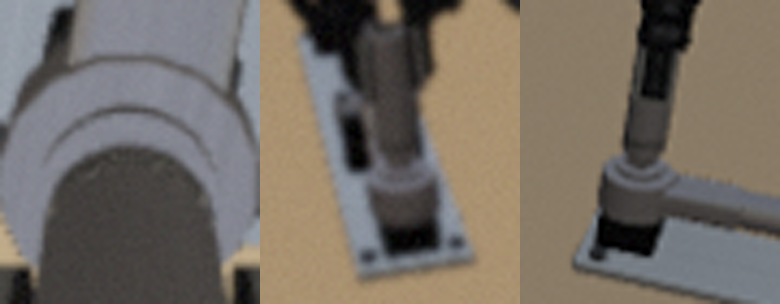

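The crops show the socket standing on the drive with about 10 mm left below it. It appears to have found the square already, at ball height, so I press on gently and watch the force.

```bash
python3 -m handwheel '{"deltas": [[-1,0,-0.01,0.025,0],[-1,0,0,0,0]]}'; python3 -m handwheel '{"deltas": [[-1,0,0,0.025,0],[-1,0,0,0,0]]}';
```

```text
clock: 7.88
tcp_pos: [0.4813, 0.131, 0.1799]
orientation: [0.0, 0.707, 0.707, 0.0]
wrist_force: [-2.6, -1.6, -0.7]
finger_gap: 0.0228
grip_force: 49.3
clock: 8.12
tcp_pos: [0.4813, 0.131, 0.179]
orientation: [0.0, 0.707, 0.707, 0.0]
wrist_force: [-3.6, -1.2, 2.0]
finger_gap: 0.0226
grip_force: 49.5
```

```bash
python3 -m handwheel '{"deltas": [[-1,0,-0.015,0.025,0],[-1,0,0,0,0]]}'; python3 -m handwheel '{"deltas": [[-1,0,0,0.025,0],[-1,0,0,0,0]]}';
```

```text
clock: 8.38
tcp_pos: [0.4811, 0.131, 0.1781]
orientation: [0.0, 0.707, 0.707, 0.001]
wrist_force: [-1.7, -0.6, 1.8]
finger_gap: 0.0228
grip_force: 49.5
clock: 8.62
tcp_pos: [0.4811, 0.131, 0.177]
orientation: [0.0, 0.707, 0.707, 0.0]
wrist_force: [-1.4, 0.1, 1.2]
finger_gap: 0.0226
grip_force: 49.5
```

```bash
python3 -m handwheel '{"deltas": [[-1,0,0,0.025,0],[-1,0,0,0.025,0],[-1,0,0,0,0]]}'; python3 -m handwheel '{"deltas": [[-1,0,0,0.025,0],[-1,0,0,0.025,0],[-1,0,0,0,0]]}';python3 -m handwheel '{"deltas": [[-1,0,0,0.025,0],[-1,0,0,0,0]]}'
```

```text
clock: 9.0
tcp_pos: [0.481, 0.131, 0.1748]
orientation: [0.0, 0.707, 0.707, 0.0]
wrist_force: [0.7, -0.6, -0.4]
finger_gap: 0.0229
grip_force: 49.3
clock: 9.38
tcp_pos: [0.4809, 0.1309, 0.1727]
orientation: [0.0, 0.707, 0.707, 0.0]
wrist_force: [1.1, -1.2, -1.4]
finger_gap: 0.0231
grip_force: 49.1
clock: 9.62
tcp_pos: [0.4809, 0.1309, 0.1718]
orientation: [0.0, 0.707, 0.707, 0.0]
wrist_force: [1.9, -0.9, -0.9]
finger_gap: 0.0229
grip_force: 49.2
```

```bash
python3 -m handwheel '{"deltas": [[-1,0,-0.005,0.025,0],[-1,0,0,0,0]]}';python3 -m handwheel '{"deltas": [[-1,0,0,0.025,0],[-1,0,0,0,0]]}'
```

```text
clock: 9.88
tcp_pos: [0.4808, 0.1309, 0.1711]
orientation: [0.0, 0.707, 0.707, 0.0]
wrist_force: [2.5, -1.9, -0.5]
finger_gap: 0.0223
grip_force: 49.3
clock: 10.12
tcp_pos: [0.4808, 0.131, 0.1708]
orientation: [0.0, 0.707, 0.707, 0.0]
wrist_force: [0.1, -1.7, 6.7]
finger_gap: 0.0227
grip_force: 50.2
```

```bash
python3 - <<'E'
from h import *
ims=[]
for n,(cx,cy) in {'wrist':(317,215),'side':(226,155),'scene':(439,187)}.items():
    c=cam(n)
    im=c['frame'][cy-35:cy+35,cx-30:cx+30,::-1]; ims.append(cv2.resize(im,(260,304),interpolation=cv2.INTER_CUBIC))
cv2.imwrite('pics/e.png',np.hstack(ims)); s=status.get_state(); print(s['wrist_force'],s['ft_torque'],s['tcp_pos'])
E
```

```text
[ 0.23353505 -2.56961974  6.42595217] [-0.46822214 -0.03709134 -0.08253349] [0.48078922 0.13092836 0.1708075 ]
```

View pics/e.png

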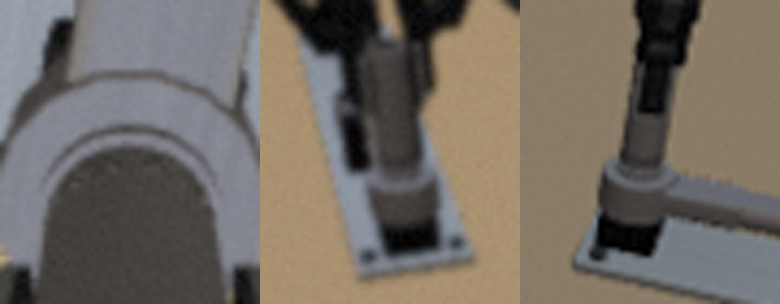

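The socket has come down to the head face, at the predicted home height (TCP 0.1708), and the force is starting to rise. I press a little more to be sure it is home, then ease off.

```bash
python3 -m handwheel '{"deltas": [[-1,0,0,0.02,0],[-1,0,0,0,0]]}'; python3 -m handwheel '{"deltas": [[-1,0,0,0.015,0],[-1,0,0,0,0]]}'
```

```text
clock: 10.52
tcp_pos: [0.4808, 0.131, 0.1708]
orientation: [0.001, 0.707, 0.707, 0.001]
wrist_force: [-1.4, -1.9, 12.3]
finger_gap: 0.0232
grip_force: 50.7
clock: 10.78
tcp_pos: [0.4808, 0.131, 0.1707]
orientation: [0.001, 0.707, 0.707, 0.001]
wrist_force: [-2.9, -2.6, 17.2]
finger_gap: 0.0226
grip_force: 51.1
```

```bash
python3 -m handwheel '{"deltas": [[-1,0,0,-0.03,0],[-1,0,0,-0.015,0],[-0.3,0,0,0,0],[-0.1,0,0,0,0],[0.2,0,0,0,0],[0.6,0,0,0,0],[0.8,0,0,0,0],[0.8,0,0,0,0]]}' 20; python3 -m handwheel '{"deltas": [[0.8,0,0,-0.3,0],[0.8,0,0,-0.6,0],[0.8,0,0,-0.8,0],[0.8,0,0,-0.8,0],[0.8,0,0,-0.6,0],[0.8,-0.6,0,0,0],[0.8,-0.6,0,0,0],[0.8,0,0,0,0],[0.8,0,0,0,0]]}'
python3 - <<'E'
from h import *
from scipy.optimize import least_squares
for n in ['wrist','side','scene']:
    c=cam(n); P=world(c); h=np.hypot(P[...,0]-.4815,P[...,1]-.130)
    t=P[(h<.02)&(P[...,2]>.1)&(P[...,2]<.15)]; top=t[t[:,2]>np.percentile(t[:,2],98)-.004]; print(n,'top z',np.percentile(t[:,2],[50,90,95]).round(4),top.mean(0).round(4))
    if n=='scene': a=c['frame'][150:220,400:480]
    if n=='wrist': b=c['frame']
im=np.hstack([cv2.resize(b,(500,312)),cv2.resize(a,(300,312))]); cv2.imwrite('pics/f.png',im[:,:,::-1])
E
```

```text
clock: 11.78
tcp_pos: [0.4805, 0.131, 0.1703]
orientation: [-0.0, 0.707, 0.707, 0.0]
wrist_force: [-0.2, -0.4, -0.2]
finger_gap: 0.0768
grip_force: 0.0
clock: 12.9
tcp_pos: [0.4805, 0.0832, 0.2948]
orientation: [0.0, 0.707, 0.707, 0.0]
wrist_force: [-0.2, 0.4, 0.4]
finger_gap: 0.0769
grip_force: 0.0
wrist top z [0.13   0.1378 0.1382] [0.48   0.1312 0.137 ]
side top z [0.123  0.1366 0.1376] [0.4821 0.1296 0.1366]
scene top z [0.1234 0.1362 0.1369] [0.4813 0.1305 0.1359]
```

View pics/f.png

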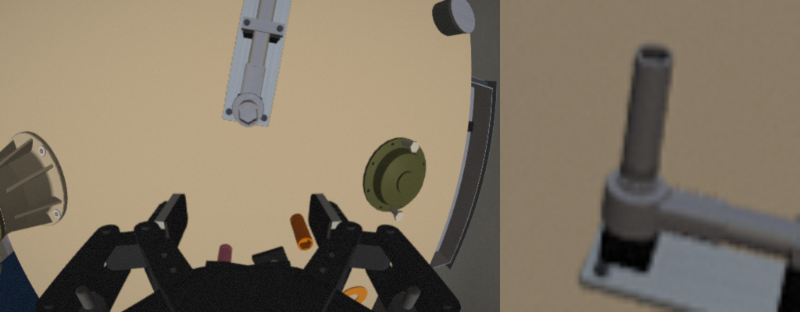

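The picture shows the socket upright on the head at (248,112), and the scene crop shows it sitting flush. Its top is at 0.137 = 0.060 + 0.077, so it is fully home, and the gripper is clear.

```bash
python3 -c "
from workcell import hand_in; print(hand_in())"
```

```text
the job is handed in; nothing more can be done
None
```

The deep socket is on the wrench's square drive, fully home and released (its top measures 0.137 m, as it should). It found the square without any turning. I pressed with about 20 N at most but saw no clear ball click in the force readings. The job was handed in at about 13 s.

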